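Isolate the bar cropper and brush its bed clear

TASK

Make the bar cropper safe and clean it: first turn the isolator's red handle fully to OFF (pointer at the white mark), before anything on the bed is moved. Then take the brush from its mat and sweep all four scrap offcuts off the open end of the bed into the yellow scrap tray, touching them with nothing but the brush. Finally stand the brush back on its mat on its bristles, with the power left off and the other things on the bench left alone.

Things in the scene. Friction and masses are not known exactly. Their poses are not given: they have to be found in the camera images.
- isolator: power isolator, fixed to the bench, left or right of the machine: grey box 120 x 120 mm, 76 mm high, with a yellow top plate; origin centre of its underside. On the yellow top a white round mark on its -x side (OFF) and a green round mark on its +y side (ON).
- handle_grip (a point): point on the isolator's red rotary handle, on its vertical axis, 117 mm above the bench: the height to grip. The handle is a red bar 96 mm long, 20 mm wide, 38 mm high (93 to 131 mm above the bench) on a dark hub (radius 24 mm, 16 mm high). The frame turns with the handle: x along the bar; the end with the white stripe, the pointer, is at -x.
- handle (a joint): angle of the red handle, rad: 0 = OFF (pointer at the white mark, the box's -x), 1.57 = ON (pointer at the green mark, the box's +y). Grows clockwise seen from above, so switching off is a quarter turn anticlockwise. Spring detents at both ends: it snaps to the nearer one from halfway (peak about 0.25 N m).
- machine: bar cropper, fixed to the bench: origin on the bench under the centre of its bed, x along the bed from the dark shear head (x -190 to -140 mm, 125 mm above the bench) to the yellow scrap tray at the bed's open end (x = +140 mm). Behind the head a blue housing with a motor on top (to x -290 mm, 200 mm above the bench).
- bed (a point): centre of the bed's flat steel top, 80 mm above the bench, axes as the machine's. The bed is 280 mm long (x -140 to 140 mm) between two blue fences along it (inner faces at y = +-82.5 mm, 24 mm above the bed).
- tray (a point): centre of the inner floor of the yellow scrap tray, fixed below the bed's open end, 6 mm above the bench, axes as the machine's: inside 164 mm long (x) and 165 mm wide, its rim 60 mm above the bench, 20 mm below the bed.
- brush: loose wooden bench brush standing on its bristles: dark stiff bristle block 145 x 34 mm, 36 mm high; on it a wooden back 150 x 38 mm up to 54 mm; on it a wooden grip rib along the middle, 100 mm long (x), 24 mm wide (y), from 54 to 96 mm. Origin: centre of the bristles' underside; x along its length, z up; 0.22 kg.
- mat: green rubber mat 200 x 130 mm (x, y), 4 mm thick, fixed on the bench, where the brush is kept; origin centre of its underside
- scrap_bar: loose rusty brown flat-bar offcut 65 x 28 x 22 mm, on the bed; origin centre of its underside, x along its length
- scrap_angle: loose dark angle-iron offcut 62 mm long (x), legs 30 mm, on the bed; origin centre of its underside
- scrap_tube: loose bright square-tube offcut 60 mm long (x), 30 x 30 mm, on the bed; origin centre of its underside
- scrap_brass: loose brass square-bar offcut 60 mm long (x), 25 x 25 mm, on the bed; origin centre of its underside
- wrench: bystander: steel spanner 190 mm, lying flat
- hammer: bystander: hammer 220 mm, lying
- jar: bystander: jar with red cap, 72 mm across, 100 mm high, standing
- mug: bystander: blue mug, 80 mm across, 90 mm high
- oil: bystander: dark oil bottle with yellow label, 64 mm across, 170 mm high, standing
- drawer: bystander: clear plastic drawer of bolts, 150 x 110 x 55 mm
Mind the look-alikes: they are no part of the job. Several things have the shape of the isolator; the one meant has the colours described above.

How it is judged:
By the outcome, as a careful person would: the job done as asked, in the order asked, and still so for the second after the job is handed in, with the robot touching nothing.
It also fails if it takes over 67 s, if anything falls off the work surface, if the arm or the gripper's body presses on something with over 40 N, if the wrist force passes 120 N, or if a joint passes its speed limit or range.

ROBOT

A 6-joint arm with a two-finger parallel gripper is mounted at the origin on the work surface. World frame = base frame: x ahead of the robot, y to its left, z up, the work surface at z = 0. Lengths are in m, angles in rad, forces in N, time in s.
With the tool pointing down it reaches from about 0.375 to 0.9 m from the base axis. Payload 3.1 kg.
Tool frame: the origin (TCP) lies on the centre line of the jaws, within the pads' length; the fingertips stand 19 mm ahead of it and the grasp point (between the pads) is the TCP; z points along the fingers, y is the line along which they close (so a half turn about z gives the same grasp; the last joint's range is limited). The gripper opens to 85 mm and grips with 20 to 120 N. Pads are 22 mm wide; open, the fingers measure 114 mm over their backs; the gripper's body (76 mm by 85 mm) begins 54 mm behind the grasp point. The pads swing forward as they close: fully open they stand 13 mm farther back than shut.
Start: joints at [-1.29, 0.527, 1.433, -0, 1.181, -0.178], TCP at [0.277, -0.56, 0.25] pointing down, gripper open.
Joint ranges: [-3.08, 3.08], [-0.75, 2.2], [0.22, 2.44], [-1.43, 4.57], [0, 2.65], [-2.85, 2.85]. Speed limits (rad/s): [2.79, 2.79, 3.14, 3.14, 3.14, 3.14].

INTERFACE

Orientations are given as a unit quaternion [x, y, z, w].
In Python, from station import manip, cams, sign_off gives the robot as it stands.
- The arm moves only by the tool carry_out, never from a script. Its argument "targets" is a list that holds one entry, the list of rows, each a list of 7 numbers: the shift along the tool's x, y, z in cm, then the turn, a rotation vector about the tool's x, y, z in degrees, then the finger opening in cm, from 0 to 8.54. A call has 1 to 12 rows; each row is the pose to reach, as a shift and turn from the pose commanded when the call began, along the tool's axes at that moment; what a row does not reach only later rows make up. A row lasts 1/12 s, in which the tool goes at most 41.7 mm and 7.16 degrees, less where a joint would pass 70% of its speed; a pose out of reach is approached as far as the arm can. A call with a gripper value outside its range is refused whole. The fingers move at their own pace and stop on an object; "force" is the grip in N (left out, the last holds). Time passes only in rows, so rows that repeat a pose let the fingers close. It gives the time, the measured TCP pose, the force, the opening and the grip force at its end, in the units of the state.
- manip.sense(): the state, without advancing time (a new reading comes with each control period).
- cams.snapshot(name): name is "side" or "top"; returns the picture (400x640x3 uint8, red, green, blue); there is no depth.
- cams.camera_info(name): a dict with "K" (3x3 intrinsics, pixels), "k1" (the pictures are not rectified: a ray, as slopes to the right and down, at radius r is drawn at 1 + k1 r^2 times it, then the intrinsics apply), "T" (4x4, takes a point from camera to world coordinates). Camera axes: x right, y down, z forward; pixel columns grow to the right and rows downward; lengths in m; the calibration is good to about 2 mm. A picture is of the moment at which its call begins. camera_info takes no time and is no camera call.
- sign_off(): hands the job in; it is judged then, once.
The state is a dict: "t": time; "q": joint angles; "qd": joint speeds; "tau": joint torques, N m; "tcp_pos": TCP position; "tool_rot": TCP orientation; "force": force on the tool from outside, world axes, zero at the start; "ft_torque": the same for the moment, N m; "finger_gap": opening from 0.0 (shut) to 1.0 (fully open); "gripper_force": force on a finger pad.
Only numpy, scipy, OpenCV 4.12 (cv2) and the standard library are available. Lean on these libraries where they do the work, as an engineer would, in place of code of your own. Each camera call takes 0.05 s, during which the arm holds its last target. There are 200 camera calls.

## Working session

There is one attempt and no reset: what is moved stays moved. The work goes in short steps, Python scripts to look and compute and a tool call to move; the robot and the scene stay as the last step left them, time stands still between calls to the robot, and variables do not carry over. Pictures are saved under pics/ and viewed, at most 10 in all, crops included, and the job is handed in when it is done.

Besides the shell and the picture viewer there is one more tool, called after "Emit:" as a command line: name --argument value ..., lists and objects as JSON in quotes. carry_out: Moves the arm, as the interface text tells. Its arguments: {"type":"object","properties":{"targets":{"type":"array"},"force":{"type":"number"}},"required":["targets"]}

```bash
mkdir -p pics; ls
python3 - <<'E'
from station import manip,cams
import cv2
for n in("side","top"):
    im=cams.snapshot(n); cv2.imwrite(f"pics/{n}0.png",im[:,:,::-1])
    c=cams.camera_info(n); print(n,c)
s=manip.sense(); print(s)
E
```

```text
pics
side {'K': array([[451.10169324,   0.        , 316.9689229 ],
       [  0.        , 451.10169324, 196.78378567],
       [  0.        ,   0.        ,   1.        ]]), 'k1': -0.07449729183218107, 'T': array([[-0.99611476, -0.05008797,  0.07243327,  0.42048914],
       [-0.0866491 ,  0.70432671, -0.70456783,  1.00158427],
       [-0.01572631, -0.70810669, -0.70593031,  1.10458145],
       [ 0.        ,  0.        ,  0.        ,  1.        ]])}
top {'K': array([[441.13794853,   0.        , 322.04783894],
       [  0.        , 441.13794853, 192.54806976],
       [  0.        ,   0.        ,   1.        ]]), 'k1': -0.07961294078969555, 'T': array([[-2.72407509e-02, -9.94695997e-01,  9.91857629e-02,
         3.89160192e-01],
       [-9.99628584e-01,  2.70271405e-02, -3.49692147e-03,
         1.42917682e-02],
       [ 7.97666244e-04, -9.92441824e-02, -9.95062790e-01,
         1.41458319e+00],
       [ 0.00000000e+00,  0.00000000e+00,  0.00000000e+00,
         1.00000000e+00]])}
{'t': 0.1, 'q': array([-1.28949546e+00,  5.28359173e-01,  1.43379982e+00, -1.60643424e-05,
        1.18141874e+00, -1.78478131e-01]), 'qd': array([ 0.00121703, -0.00282503, -0.00177837, -0.00022485,  0.00126596,
       -0.00060122]), 'tau': array([-3.21792231e-04, -4.43304920e+01, -1.78586626e+01, -3.29208524e-04,
        3.87728724e-03,  8.15592330e-06]), 'tcp_pos': array([ 0.27720238, -0.55946669,  0.24943191]), 'tool_rot': array([ 9.73690404e-01,  2.27872796e-01, -5.84235263e-05, -9.90848402e-04]), 'force': array([-0.49116062,  0.07600155,  0.07475846]), 'ft_torque': array([-0.03853407,  0.02078786, -0.00280385]), 'gripper_force': 0.0, 'finger_gap': 0.9963718072957076}
```

View pics/top0.png

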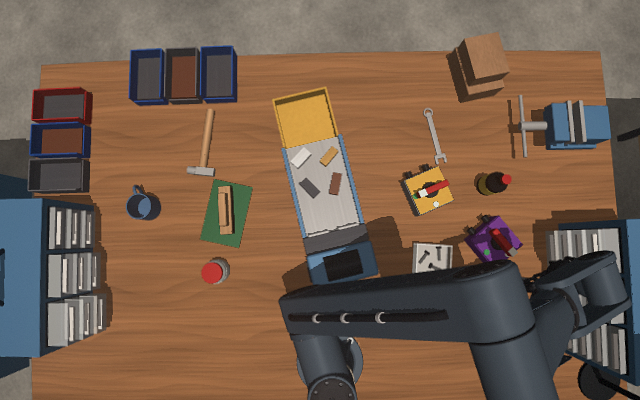

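View pics/side0.png

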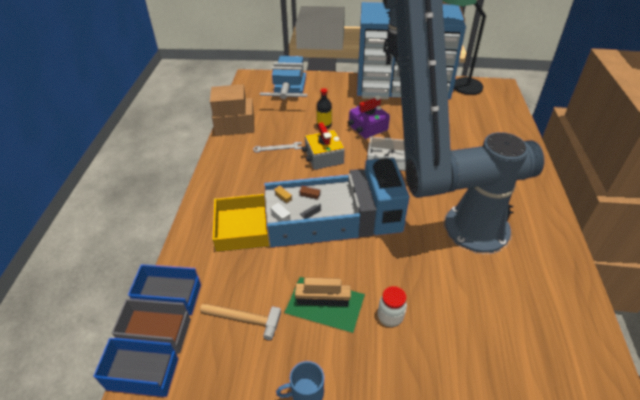

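The top view shows the yellow isolator at (428,190), with a purple decoy at (492,238). The brush and mat are at (225,212), the machine runs from tray (308,118) to head (338,250), and the four scraps are at about (300,157), (329,156), (309,187) and (335,184). The side view shows the same: isolator (325,148), brush (323,291), tray (240,220).

```bash
cat > h.py <<'E'
import numpy as np, cv2
from station import manip,cams
from scipy.spatial.transform import Rotation as R
from scipy.optimize import least_squares
C={n:cams.camera_info(n) for n in("side","top")}
def dist(c): return np.array([c["k1"],0,0,0.])
def ray(n,p):
    c=C[n]; u=cv2.undistortPoints(np.array([[p]],float),c["K"],dist(c))[0,0]
    d=c["T"][:3,:3]@np.array([u[0],u[1],1]); return c["T"][:3,3],d/np.linalg.norm(d)
def at_z(n,p,z):
    o,d=ray(n,p); return o+d*(z-o[2])/d[2]
def proj(n,P):
    c=C[n]; Ti=np.linalg.inv(c["T"]); P=np.atleast_2d(P).astype(float)
    return cv2.projectPoints(P,cv2.Rodrigues(Ti[:3,:3])[0],Ti[:3,3],c["K"],dist(c))[0][:,0]
def tri(ps,pt):
    (o1,d1),(o2,d2)=ray("side",ps),ray("top",pt)
    A=np.stack([d1,-d2],1); s=np.linalg.lstsq(A,o2-o1,rcond=None)[0]
    a,b=o1+d1*s[0],o2+d2*s[1]; return (a+b)/2,np.linalg.norm(a-b)
def place(xy,yaw,pts):
    c,s=np.cos(yaw),np.sin(yaw); pts=np.array(pts,float)
    return np.c_[xy[0]+c*pts[:,0]-s*pts[:,1],xy[1]+s*pts[:,0]+c*pts[:,1],pts[:,2]]
def state():
    s=manip.sense(); Rm=R.from_quat(s["tool_rot"]).as_matrix()
    return s,Rm
def rel(pos,yaw):
    "shift cm in tool axes & turn about tool z for tool down with tool x at world yaw"
    s,Rm=state(); d=Rm.T@(np.array(pos)-s["tcp_pos"])*100
    cur=np.arctan2(Rm[1,0],Rm[0,0]); dy=(yaw-cur+np.pi)%(2*np.pi)-np.pi
    return np.round(d,2),round(-np.degrees(dy),1),np.degrees(cur)
E
python3 - <<'E'
import cv2,numpy as np
t=cv2.imread("pics/top0.png");s=cv2.imread("pics/side0.png")
cr=lambda im,x,y,w,h,W,H:cv2.resize(im[y:y+h,x:x+w],(W,H),interpolation=cv2.INTER_CUBIC)
a=np.vstack([np.hstack([cr(t,268,80,100,75,400,300),cr(t,268,140,100,75,400,300)]),np.hstack([cr(t,268,200,115,86,400,300),cr(t,195,175,65,75,260,300),cr(t,415,170,35,75,140,300)])])
b=np.vstack([np.hstack([cr(s,205,165,100,75,400,300),cr(s,300,160,110,82,400,300)]),np.hstack([cr(s,280,265,90,67,400,300),cr(s,295,105,67,50,400,300)])])
c=np.hstack([cr(t,393,155,67,50,400,300),cr(s,295,110,67,50,400,300)])
a=np.vstack([np.hstack([cr(t,268,80,100,75,400,300),cr(t,268,140,100,75,400,300)]),np.hstack([cr(t,195,172,100,75,400,300),cr(t,393,155,67,50,400,300)])])
cv2.imwrite("pics/za.png",a);cv2.imwrite("pics/zb.png",b)
E
```

```text
(no output)
```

View pics/za.png

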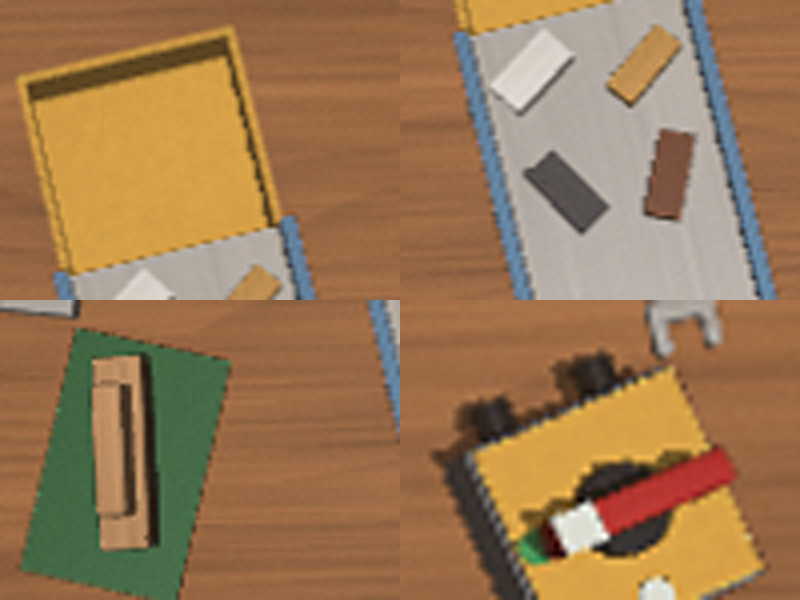

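View pics/zb.png

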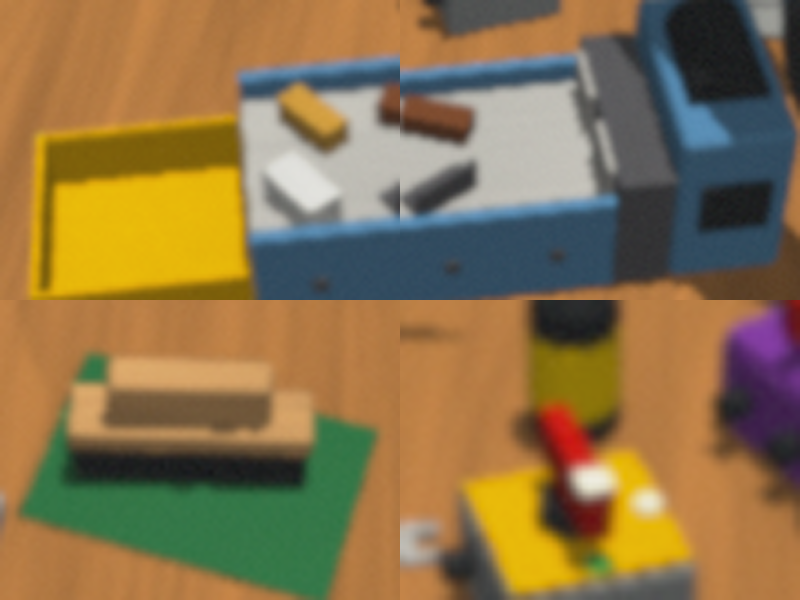

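The crops give these corners, in composite pixels: isolator top plate (468,452), (670,367), (765,570), with the pointer at the green mark, so it is ON. Rib top is (94,384) to (132,515), bed end (72,274) to (280,228), and the mat corners are visible in both views. The rear part of the bed is free. Next I fit poses to these points.

```bash
cat > fit.py <<'E'
from h import *
o=lambda u,v,s,tx,ty,x0,y0:((u-tx+.5)/s-.5+x0,(v-ty+.5)/s-.5+y0)
TL=lambda u,v:("top",o(u,v,4,0,0,268,80)); TR=lambda u,v:("top",o(u,v,4,400,0,268,140))
BL=lambda u,v:("top",o(u,v,4,0,300,195,172)); BR=lambda u,v:("top",o(u,v,5.97,400,300,393,155))
sTL=lambda u,v:("side",o(u,v,4,0,0,205,165)); sTR=lambda u,v:("side",o(u,v,3.64,400,0,300,160))
sBL=lambda u,v:("side",o(u,v,4.46,0,300,280,265)); sBR=lambda u,v:("side",o(u,v,5.97,400,300,295,105))
def fit(name,obs,x0):
    L=[a for a,_ in obs]
    def f(p):
        W=place(p[:2],p[2],L); W[:,2]+=p[3]
        return np.concatenate([proj(n,w)[0]-px for w,(_,(n,px)) in zip(W,obs)])
    r=least_squares(f,x0,loss="soft_l1")
    print(name,np.round(r.x[:2],4),"yaw",round(np.degrees(r.x[2]),1),"dz",round(r.x[3],4),"res px",np.round(np.hypot(*f(r.x).reshape(-1,2).T),1)); return r.x
i=.06;z=.076
fit("isolator",[((i,i,z),BR(468,452)),((i,-i,z),BR(670,367)),((-i,-i,z),BR(765,570)),((i,-i,z),sBR(462,485)),((-i,-i,z),sBR(637,450)),((-i,i,z),sBR(692,552)),((i,i,z),sBR(512,590))],[.4,-.2,0.3,0])
fit("mat",[((.1,.065,.004),BL(78,330)),((.1,-.065,.004),BL(230,365)),((-.1,.065,.004),BL(20,570)),((-.1,-.065,.004),BL(178,600)),((.1,-.065,.004),sBL(88,352)),((-.1,-.065,.004),sBL(376,430)),((.1,.065,.004),sBL(22,515)),((-.1,.065,.004),sBL(322,600))],[.4,.3,-.2,0])
fit("brush",[((.05,.012,.1),BL(94,384)),((.05,-.012,.1),BL(128,382)),((-.05,-.012,.1),BL(132,515)),((-.05,.012,.1),BL(97,517)),((.075,.019,.058),BL(92,360)),((.075,-.019,.058),BL(143,354)),((-.075,-.019,.058),BL(157,545)),((-.075,.019,.058),BL(101,550)),((.05,-.012,.1),sBL(110,358)),((-.05,-.012,.1),sBL(270,362)),((.0725,.017,.004),sBL(68,483)),((-.0725,.017,.004),sBL(303,487))],[.4,.3,0,0])
m=fit("machine",[((.14,.0825,.08),TL(72,274)),((.14,-.0825,.08),TL(280,228)),((.304,.0825,.06),TL(26,84)),((.304,-.0825,.06),TL(230,36)),((.14,-.0825,.08),sTL(243,98)),((.304,-.0825,.06),sTL(44,138)),((.14,.0825,.104),sTL(252,236)),((-.14,.0825,.104),sTR(615,200)),((-.14,-.0825,.104),sTR(577,63))],[.5,.05,.2,0])
# scraps: top-face outlines in top view -> machine frame
for n,h,cs in [("tube",.11,[(545,28),(574,62),(519,114),(491,84)]),("brass",.105,[(657,25),(681,46),(630,104),(609,84)]),("angle",.11,[(553,152),(607,204),(584,232),(525,175)]),("bar",.102,[(662,128),(695,133),(679,218),(645,213)])]:
    P=np.array([at_z("top",TR(*c)[1],h)[:2] for c in cs])-m[:2]; c,s=np.cos(m[2]),np.sin(m[2])
    print(n,np.round(P@np.array([[c,-s],[s,c]])*1000).tolist())
E
python3 fit.py
```

```text
isolator [ 0.5229 -0.3184] yaw 21.7 dz -0.0023 res px [1.  1.6 0.7 0.6 0.9 2.2 1.3]
mat [0.4743 0.3193] yaw -13.3 dz -0.0048 res px [0.9 1.7 0.5 0.5 0.2 1.4 0.9 1.9]
brush [0.4811 0.3107] yaw 2.7 dz -0.0086 res px [0.5 1.  0.7 0.9 1.1 0.2 0.9 1.  0.1 1.2 2.2 1.1]
machine [0.5438 0.0084] yaw 12.1 dz -0.0059 res px [0.  0.8 0.6 0.3 1.6 1.1 0.9 1.1 1.4]
tube [[124.0, 27.0], [94.0, 12.0], [65.0, 61.0], [92.0, 76.0]]
brass [[107.0, -56.0], [87.0, -70.0], [53.0, -22.0], [72.0, -10.0]]
angle [[31.0, 43.0], [-16.0, 13.0], [-33.0, 34.0], [19.0, 67.0]]
bar [[31.0, -41.0], [21.0, -64.0], [-38.0, -37.0], [-29.0, -13.0]]
```

```bash
python3 -c "
from h import *
print(rel([.523,-.318,.2],np.radians(-68.3)))"
```

```text
(array([ 32.74, -10.72,   4.98]), np.float64(94.6), np.float64(26.343727583871615))
```

Emit:
carry_out --targets '[[[3, -1, 0.4, 0, 0, 7, 8.5], [6, -2, 0.8, 0, 0, 14, 8.5], [9, -3, 1.2, 0, 0, 21, 8.5], [12, -4, 1.7, 0, 0, 28, 8.5], [15, -5, 2.1, 0, 0, 35, 8.5], [18, -6, 2.5, 0, 0, 42, 8.5], [21, -7, 2.9, 0, 0, 49, 8.5], [24, -8, 3.3, 0, 0, 56, 8.5], [27, -9, 3.7, 0, 0, 63, 8.5], [30, -10, 4.2, 0, 0, 70, 8.5], [32.7, -10.7, 5, 0, 0, 77, 8.5], [32.7, -10.7, 5, 0, 0, 84, 8.5]]]'

```text
t: 1.1
tcp_pos: [0.5254, -0.3144, 0.1985]
tool_rot: [0.876, -0.483, -0.001, -0.001]
force: [0.0, -0.5, 0.2]
finger_gap: 0.997
gripper_force: 0.0
```

```bash
python3 -c "
from h import *
print(rel([.523,-.318,.117],np.radians(-68.3)))
cv2.imwrite('pics/t1.png',cams.snapshot('top')[:,:,::-1]);cv2.imwrite('pics/s1.png',cams.snapshot('side')[:,:,::-1])
a=cv2.imread('pics/t1.png')[120:270,380:530];b=cv2.imread('pics/s1.png')[60:210,250:400]
cv2.imwrite('pics/c1.png',cv2.resize(np.hstack([a,b]),(800,400),interpolation=cv2.INTER_CUBIC))"
```

```text
(array([0.21, 0.41, 8.15]), np.float64(10.6), np.float64(-57.734972972516005))
```

View pics/c1.png

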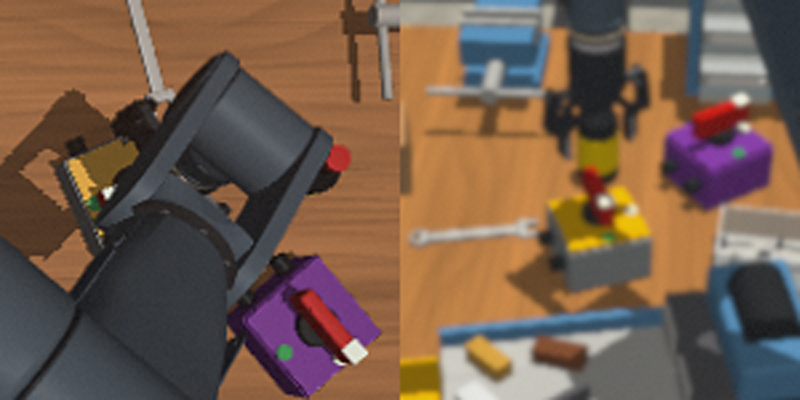

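In the side half of the picture the open gripper is above the isolator, with the bar at (597,195) between the fingers. I'll descend and grip.

Emit:
carry_out --targets '[[[0, 0, 0, 0, 0, 7, 8.5], [0, 0, 0, 0, 0, 10.6, 8.5], [0, 0, 2, 0, 0, 10.6, 8.5], [0, 0, 4, 0, 0, 10.6, 8.5], [0, 0, 6, 0, 0, 10.6, 8.5], [0, 0, 8.2, 0, 0, 10.6, 8.5], [0, 0, 8.2, 0, 0, 10.6, 8.5]]]'

```text
t: 1.78
tcp_pos: [0.5199, -0.3181, 0.1144]
tool_rot: [0.828, -0.56, -0.004, -0.0]
force: [0.1, -0.1, -0.2]
finger_gap: 0.997
gripper_force: 0.0
```

```bash
python3 -c "
from h import *
print(rel([.523,-.318,.117],np.radians(-68.3)),manip.sense())"
```

```text
(array([ 0.11, -0.29, -0.26]), np.float64(0.1), np.float64(-68.17571660959824)) {'t': 1.7833, 'q': array([-7.32048926e-01,  6.85368447e-01,  1.57534463e+00, -3.55691603e-04,
        8.89430170e-01,  2.02884814e+00]), 'qd': array([ 0.00488265, -0.04871465, -0.03342827,  0.00152427,  0.06184352,
        0.0130674 ]), 'tau': array([-1.00270947e-01, -4.74837148e+01, -1.44970161e+01,  1.35450595e-02,
       -4.89002857e-01, -2.94076672e-03]), 'tcp_pos': array([ 0.51990474, -0.31806455,  0.11441978]), 'tool_rot': array([ 8.28175805e-01, -5.60452085e-01, -4.25402522e-03, -4.47512030e-04]), 'force': array([ 0.11120375, -0.07191046, -0.1527389 ]), 'ft_torque': array([ 0.0078869 , -0.01294094, -0.06849546]), 'gripper_force': 0.0, 'finger_gap': 0.9973346135630333}
```

Emit:
carry_out --targets '[[[0.1, -0.3, -0.2, 0, 0, 0, 4], [0.1, -0.3, -0.2, 0, 0, 0, 4], [0.1, -0.3, -0.2, 0, 0, 0, 4], [0.1, -0.3, -0.2, 0, 0, 0, 3], [0.1, -0.3, -0.2, 0, 0, 0, 1.5], [0.1, -0.3, -0.2, 0, 0, 0, 1.5], [0.1, -0.3, -0.2, 0, 0, 0, 1.5]]]' --force 30

```text
t: 2.37
tcp_pos: [0.5239, -0.3203, 0.1219]
tool_rot: [0.828, -0.56, -0.001, 0.002]
force: [-8.9, -3.0, 6.7]
finger_gap: 0.231
gripper_force: 33.2
```

Emit:
carry_out --targets '[[[0, 0.1, 0, 0, 0, 0, 1.5], [0, 0.2, 0, 0, 0, 0, 1.5], [0, 0.2, 0, 0, 0, -6, 1.5], [0, 0.2, 0, 0, 0, -13, 1.5], [0, 0.2, 0, 0, 0, -20, 1.5], [0, 0.2, 0, 0, 0, -27, 1.5], [0, 0.2, 0, 0, 0, -34, 1.5], [0, 0.2, 0, 0, 0, -41, 1.5], [0, 0.2, 0, 0, 0, -48, 1.5], [0, 0.2, 0, 0, 0, -55, 1.5], [0, 0.2, 0, 0, 0, -62, 1.5], [0, 0.2, 0, 0, 0, -69, 1.5]]]'

```text
t: 3.37
tcp_pos: [0.5244, -0.3196, 0.1219]
tool_rot: [1.0, 0.01, 0.0, 0.001]
force: [-1.5, 2.1, 5.6]
finger_gap: 0.23
gripper_force: 33.1
```

Emit:
carry_out --targets '[[[0, 0, 0, 0, 0, -7, 1.5], [0, 0, 0, 0, 0, -14, 1.5], [0, 0, 0, 0, 0, -21, 1.5], [0, 0, 0, 0, 0, -22, 1.5], [0, 0, 0, 0, 0, -22, 1.5], [0, 0, 0, 0, 0, -22, 1.5]]]'

```text
t: 3.87
tcp_pos: [0.5244, -0.3193, 0.122]
tool_rot: [0.981, 0.196, 0.001, -0.0]
force: [-2.5, 1.8, 6.4]
finger_gap: 0.232
gripper_force: 33.9
```

```bash
python3 -c "
from h import *
print(manip.sense(),rel([0,0,0],0)[2])"
```

```text
{'t': 3.8667, 'q': array([-7.29226915e-01,  6.76284941e-01,  1.56645625e+00,  1.34511779e-03,
        8.98073354e-01,  4.46402923e-01]), 'qd': array([-2.77981203e-04,  1.02947801e-03,  1.16219753e-03,  1.72132613e-05,
       -2.31924096e-03,  1.98706066e-04]), 'tau': array([  0.24081632, -42.45444775, -13.27349424,  -0.36445767,
        -0.56898102,  -0.64034058]), 'tcp_pos': array([ 0.5243756 , -0.3192961 ,  0.12195046]), 'tool_rot': array([ 9.80625781e-01,  1.95889383e-01,  6.54381264e-04, -4.78939751e-06]), 'force': array([-2.46682628,  1.82227413,  6.3845497 ]), 'ft_torque': array([ 0.06646916,  0.13370852, -0.62552814]), 'gripper_force': 33.92550230026245, 'finger_gap': 0.23191437608379184} 22.593381093145954
```

Emit:
carry_out --targets '[[[0, 0, 0, 0, 0, 0, 5], [0, 0, 0, 0, 0, 0, 8.5], [0, 0, 0, 0, 0, 0, 8.5], [0, 0, 0, 0, 0, 0, 8.5], [0, 0, -3, 0, 0, 0, 8.5], [0, 0, -6, 0, 0, 0, 8.5], [0, 0, -9, 0, 0, 0, 8.5], [0, 0, -13, 0, 0, 0, 8.5], [0, 0, -13, 0, 0, 0, 8.5]]]'

```text
t: 4.62
tcp_pos: [0.5278, -0.3225, 0.2583]
tool_rot: [0.98, 0.197, 0.005, 0.006]
force: [1.0, -1.2, 1.8]
finger_gap: 0.995
gripper_force: 0.0
```

```bash
python3 -c "
from h import *
print(rel([.481,.311,.25],np.radians(2.7)))"
```

```text
(array([ 20.2 , -60.24,   0.12]), np.float64(20.1), np.float64(22.773379875750738))
```

Emit:
carry_out --targets '[[[1, -3, 0, 0, 0, 1, 8.5], [2.2, -6.6, 0, 0, 0, 2, 8.5], [3.4, -10, 0, 0, 0, 4, 8.5], [4.6, -13.6, 0, 0, 0, 5, 8.5], [5.8, -17.2, 0, 0, 0, 6, 8.5], [7, -20.8, 0, 0, 0, 8, 8.5], [8.2, -24.4, 0, 0, 0, 9, 8.5], [9.4, -28, 0, 0, 0, 10, 8.5], [10.6, -31.6, 0, 0, 0, 12, 8.5], [11.8, -35.2, 0, 0, 0, 14, 8.5], [13, -38.8, 0, 0, 0, 16, 8.5], [14, -41.8, 0, 0, 0, 18, 8.5]]]'

```text
t: 5.62
tcp_pos: [0.4911, 0.1224, 0.2503]
tool_rot: [0.999, 0.041, 0.0, -0.0]
force: [0.8, -0.1, -0.0]
finger_gap: 0.996
gripper_force: 0.0
```

```bash
python3 -c "
from h import *
print(rel([.481,.311,.25],np.radians(2.7)))
cv2.imwrite('pics/t2.png',cams.snapshot('top')[:,:,::-1])
a=cv2.imread('pics/t2.png')[145:245,370:520]
cv2.imwrite('pics/c2.png',cv2.resize(a,(750,500),interpolation=cv2.INTER_CUBIC))"
```

```text
(array([  0.54, -18.88,   0.04]), np.float64(2.0), np.float64(4.70170762854167))
```

View pics/c2.png

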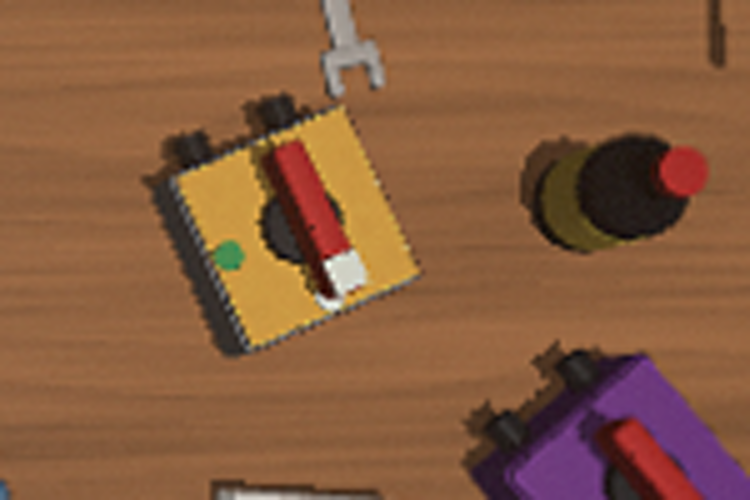

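The isolator is OFF: the pointer stripe at (345,270) stands over the white mark at (325,298), and the green mark at (230,255) is uncovered. Now the brush.

Emit:
carry_out --targets '[[[0.1, -4, 0, 0, 0, 1, 8.5], [0.2, -8, 0, 0, 0, 2, 8.5], [0.4, -12, 0, 0, 0, 2, 8.5], [0.5, -16, 0, 0, 0, 2, 8.5], [0.5, -18.9, 0, 0, 0, 2, 8.5], [0.5, -18.9, 2, 0, 0, 2, 8.5], [0.5, -18.9, 5, 0, 0, 2, 8.5], [0.5, -18.9, 8, 0, 0, 2, 8.5], [0.5, -18.9, 11, 0, 0, 2, 8.5], [0.5, -18.9, 11, 0, 0, 2, 8.5], [0.5, -18.9, 11, 0, 0, 2, 8.5]]]'

```text
t: 6.58
tcp_pos: [0.4802, 0.3083, 0.1389]
tool_rot: [1.0, 0.024, -0.002, 0.001]
force: [-0.3, 0.5, 0.6]
finger_gap: 0.993
gripper_force: 0.0
```

```bash
python3 -c "
from h import *
print(rel([.481,.311,.083],np.radians(2.7)))
a=cams.snapshot('top')[150:270,170:290];b=cams.snapshot('side')[220:340,260:380]
cv2.imwrite('pics/c3.png',cv2.resize(np.hstack([a,b])[:,:,::-1],(800,400),interpolation=cv2.INTER_CUBIC))"
```

```text
(array([ 0.12, -0.28,  5.59]), np.float64(0.1), np.float64(2.7528191259758135))
```

View pics/c3.png

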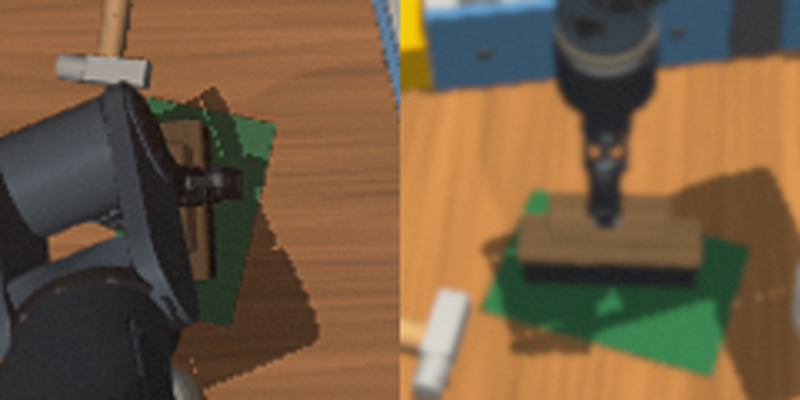

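The gripper is centred on the brush: the finger is at (605,215) in the side half and at the middle of the rib in the top half. Down and grip.

Emit:
carry_out --targets '[[[0.1, -0.2, 2, 0, 0, 0, 8.5], [0.1, -0.2, 4, 0, 0, 0, 8.5], [0.1, -0.2, 5.5, 0, 0, 0, 8.5], [0.1, -0.2, 5.5, 0, 0, 0, 8.5], [0.1, -0.2, 5.5, 0, 0, 0, 4], [0.1, -0.2, 5.5, 0, 0, 0, 4], [0.1, -0.2, 5.5, 0, 0, 0, 2], [0.1, -0.2, 5.5, 0, 0, 0, 2], [0.1, -0.2, 5.5, 0, 0, 0, 2], [0.1, -0.2, 5.5, 0, 0, 0, 2], [0.1, -0.2, 5.5, 0, 0, 0, 2]]]' --force 60

```text
t: 7.6
tcp_pos: [0.4826, 0.3113, 0.0865]
tool_rot: [1.0, 0.024, 0.001, -0.0]
force: [-0.5, 1.3, 5.9]
finger_gap: 0.272
gripper_force: 59.8
```

```bash
python3 -c "
from h import *
s,_=state();print(s['tcp_pos'],s['force'],rel([0,0,0],0)[2])"
```

```text
[0.48264442 0.31126938 0.08645218] [-0.4855287   1.34565816  5.88968175] 2.73949978828913
```

Emit:
carry_out --targets '[[[0, 0, -2, 0, 0, 0, 2], [0, 0, -5, 0, 0, 0, 2], [0, 0, -8, 0, 0, 0, 2], [0, 0, -11, 0, 0, 0, 2], [0, 0, -14, 0, 0, 0, 2], [0, 0, -16.5, 0, 0, 0, 2], [0, 0, -16.5, 0, 0, 0, 2]]]'

```text
t: 8.18
tcp_pos: [0.4846, 0.312, 0.2556]
tool_rot: [1.0, 0.024, 0.005, -0.002]
force: [1.0, 0.4, -1.0]
finger_gap: 0.271
gripper_force: 59.4
```

```bash
python3 -c "
from h import *
print(rel([.4607,-.0094,.25],np.radians(102.1)))"
```

```text
(array([-3.94, 31.99,  0.41]), np.float64(-99.3), np.float64(2.758804445090428))
```

Emit:
carry_out --targets '[[[-0.3, 2.6, 0, 0, 0, -6, 2], [-0.6, 5.3, 0, 0, 0, -13, 2], [-1, 8, 0, 0, 0, -20, 2], [-1.3, 10.6, 0, 0, 0, -27, 2], [-1.6, 13.3, 0, 0, 0, -34, 2], [-2, 16, 0, 0, 0, -41, 2], [-2.3, 18.6, 0, 0, 0, -48, 2], [-2.6, 21.3, 0, 0, 0, -55, 2], [-3, 24, 0, 0, 0, -62, 2], [-3.3, 26.7, 0, 0, 0, -69, 2], [-3.6, 29.4, 0, 0, 0, -76, 2], [-3.9, 32, 0, 0, 0, -83, 2]]]'

```text
t: 9.18
tcp_pos: [0.4571, -0.0118, 0.2492]
tool_rot: [0.731, 0.683, -0.001, -0.001]
force: [1.0, -0.2, -1.2]
finger_gap: 0.272
gripper_force: 59.6
```

Emit:
carry_out --targets '[[[0, 0, 0, 0, 0, -7, 2], [0, 0, 0, 0, 0, -14, 2], [0, 0, 0, 0, 0, -16.3, 2], [0, 0, 0, 0, 0, -16.3, 2], [0, 0, 0, 0, 0, -16.3, 2]]]'

```text
t: 9.6
tcp_pos: [0.4576, -0.0106, 0.2494]
tool_rot: [0.63, 0.777, -0.0, -0.001]
force: [0.1, -0.2, -2.3]
finger_gap: 0.274
gripper_force: 59.6
```

```bash
python3 -c "
from h import *
print(rel([.4607,-.0094,.165],np.radians(102.1)))
a=cams.snapshot('top')[80:290,250:400];b=cams.snapshot('side')[120:270,200:420]
a=cv2.resize(a,(357,500),interpolation=cv2.INTER_CUBIC);b=cv2.resize(b,(440,300));b=cv2.copyMakeBorder(b,0,200,0,0,0)
cv2.imwrite('pics/c4.png',np.hstack([a,b])[:,:,::-1])
"
```

```text
(array([0.04, 0.34, 8.44]), np.float64(-0.1), np.float64(101.96034148571376))
```

View pics/c4.png

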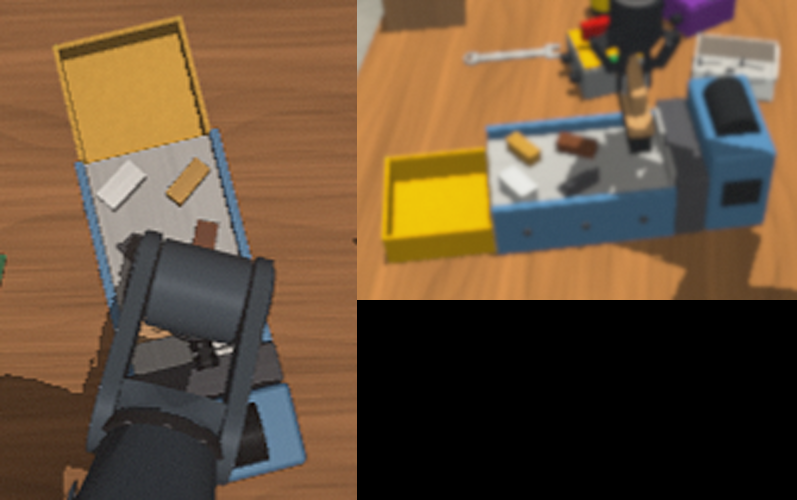

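The brush hangs across the bed behind all the scraps: in the side half the brush is at (640,105) and the scraps are left of (600,180). Lowering it.

Emit:
carry_out --targets '[[[0.1, 0.3, 1, 0, 0, 0, 2], [0.1, 0.3, 3, 0, 0, 0, 2], [0.1, 0.3, 5, 0, 0, 0, 2], [0.1, 0.3, 7, 0, 0, 0, 2], [0.1, 0.3, 8, 0, 0, 0, 2], [0.1, 0.3, 8.5, 0, 0, 0, 2], [0.1, 0.3, 8.5, 0, 0, 0, 2], [0.1, 0.3, 8.5, 0, 0, 0, 2]]]'

```text
t: 10.37
tcp_pos: [0.4613, -0.009, 0.1651]
tool_rot: [0.629, 0.777, -0.0, -0.0]
force: [-0.3, 0.7, -1.9]
finger_gap: 0.27
gripper_force: 59.5
```

```bash
python3 -c "
from h import *
s,_=state();print(s['tcp_pos'],s['force'],rel([.4607,-.0094,.1635],np.radians(102.1)))
a=cams.snapshot('top')[130:260,260:390];b=cams.snapshot('side')[140:260,250:400]
a=cv2.resize(a,(400,400),interpolation=cv2.INTER_CUBIC);b=cv2.resize(b,(400,320),interpolation=cv2.INTER_CUBIC);b=cv2.copyMakeBorder(b,0,80,0,0,0)
cv2.imwrite('pics/c5.png',np.hstack([a,b])[:,:,::-1])
"
```

```text
[ 0.46132675 -0.00897703  0.16513889] [-0.29813366  0.66754387 -1.92172643] (array([-0.03, -0.07,  0.16]), np.float64(-0.1), np.float64(102.04535471357438))
```

View pics/c5.png

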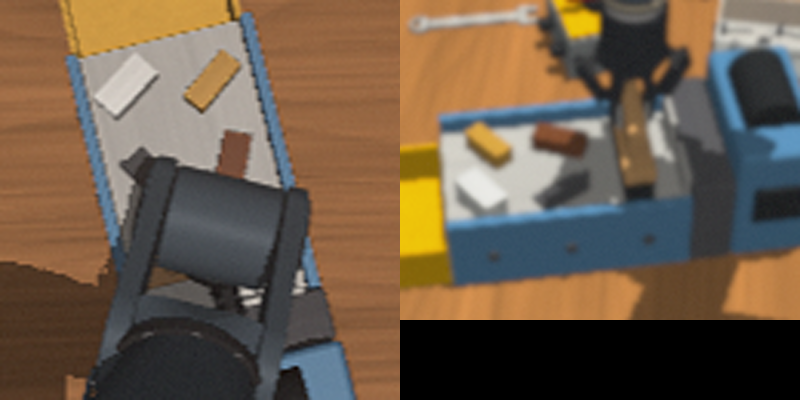

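The brush sits between the fences with the scraps ahead of it (side half: brush (632,150), nearest scraps (565,185) and (558,138)). Start the sweep.

Emit:
carry_out --targets '[[[0, 0, 0.1, 0, 0, 0, 2], [0, 0.8, 0.1, 0, 0, 0, 2], [0, 1.6, 0.1, 0, 0, 0, 2], [0, 2.4, 0.1, 0, 0, 0, 2], [0, 3.2, 0.1, 0, 0, 0, 2], [0, 4, 0.1, 0, 0, 0, 2], [0, 4.8, 0.1, 0, 0, 0, 2], [0, 5.6, 0.1, 0, 0, 0, 2], [0, 6.4, 0.1, 0, 0, 0, 2], [0, 7.2, 0.1, 0, 0, 0, 2], [0, 8, 0.1, 0, 0, 0, 2], [0, 8.8, 0.1, 0, 0, 0, 2]]]'

```text
t: 11.47
tcp_pos: [0.5425, 0.0098, 0.1635]
tool_rot: [0.629, 0.778, -0.004, -0.005]
force: [-10.7, -1.9, 5.6]
finger_gap: 0.27
gripper_force: 60.7
```

```bash
python3 -c "
from h import *
m=np.array([.5438,.0084]);y=np.radians(12.1)
s,_=state();d=s['tcp_pos'][:2]-m;print(d@[np.cos(y),np.sin(y)],d@[-np.sin(y),np.cos(y)],s['tcp_pos'],s['force'],s['ft_torque'],rel([0,0,0],0)[2])"
```

```text
-0.001011501111832958 0.0016013339601331322 [0.5424753  0.00975373 0.16350342] [-10.73148304  -1.91880079   5.55452602] [-0.54429657  2.06157999 -0.20790046] 102.10034893588936
```

Emit:
carry_out --targets '[[[0, 0.8, -0.05, 0, 0, 0, 2], [0, 1.6, -0.05, 0, 0, 0, 2], [0, 2.4, -0.05, 0, 0, 0, 2], [0, 3.2, -0.05, 0, 0, 0, 2], [0, 4, -0.05, 0, 0, 0, 2], [0, 4.8, -0.05, 0, 0, 0, 2], [0, 5.6, -0.05, 0, 0, 0, 2], [0, 6.4, -0.05, 0, 0, 0, 2], [0, 7.2, -0.05, 0, 0, 0, 2], [0, 8, -0.05, 0, 0, 0, 2], [0, 8.8, -0.05, 0, 0, 0, 2], [0, 9.6, -0.05, 0, 0, 0, 2]]]'

```text
t: 12.47
tcp_pos: [0.6388, 0.0298, 0.1643]
tool_rot: [0.629, 0.777, -0.002, -0.003]
force: [-6.2, -0.0, 0.0]
finger_gap: 0.273
gripper_force: 60.1
```

Emit:
carry_out --targets '[[[0, 0.8, 0, 0, 0, 0, 2], [0, 1.6, 0, 0, 0, 0, 2], [0, 2.4, 0, 0, 0, 0, 2], [0, 3.2, 0, 0, 0, 0, 2], [0, 4, 0, 0, 0, 0, 2], [0, 4.8, 0, 0, 0, 0, 2], [0, 5.6, 0, 0, 0, 0, 2], [0, 6, 0, 0, 0, 0, 2], [0, 6, 0, 0, 0, 0, 2]]]'

```text
t: 13.22
tcp_pos: [0.7013, 0.0419, 0.1649]
tool_rot: [0.629, 0.777, 0.001, 0.001]
force: [0.6, 0.9, -1.5]
finger_gap: 0.273
gripper_force: 59.8
```

```bash
python3 -c "
from h import *
m=np.array([.5438,.0084]);y=np.radians(12.1)
s,_=state();d=s['tcp_pos'][:2]-m;print(d@[np.cos(y),np.sin(y)],d@[-np.sin(y),np.cos(y)],s['tcp_pos'],s['force'],s['ft_torque'],rel([0,0,0],0)[2])"
```

```text
0.1609883730141283 -0.00024616018891032015 [0.70126333 0.04190546 0.16489645] [ 0.59803871  0.90827345 -1.48219675] [-0.00879724  0.04596209  0.03299203] 102.05178664154538
```

Emit:
carry_out --targets '[[[0, 0, -2, 0, 0, 0, 2], [0, 0, -5, 0, 0, 0, 2], [0, 0, -8, 0, 0, 0, 2], [0, 0, -10, 0, 0, 0, 2], [0, 0, -10, 0, 0, 0, 2]]]'

```text
t: 13.63
tcp_pos: [0.7025, 0.0416, 0.2711]
tool_rot: [0.629, 0.777, 0.003, 0.005]
force: [0.7, 0.4, -1.2]
finger_gap: 0.276
gripper_force: 59.9
```

```bash
python3 -c "
from h import *
print(rel([.4826,.3113,.25],np.radians(2.74)))"
```

```text
(array([ 30.98, -15.9 ,   1.82]), np.float64(99.3), np.float64(102.04712656631409))
```

Emit:
carry_out --targets '[[[2.6, -1.3, 0, 0, 0, 6, 2], [5.2, -2.6, 0, 0, 0, 13, 2], [7.8, -4, 0, 0, 0, 20, 2], [10.4, -5.3, 0, 0, 0, 27, 2], [13, -6.6, 0, 0, 0, 34, 2], [15.6, -8, 0, 0, 0, 41, 2], [18.2, -9.3, 0.5, 0, 0, 48, 2], [20.8, -10.6, 0.8, 0, 0, 55, 2], [23.4, -12, 1, 0, 0, 62, 2], [26, -13.3, 1.2, 0, 0, 69, 2], [28.6, -14.6, 1.5, 0, 0, 76, 2], [31, -15.9, 1.8, 0, 0, 83, 2]]]'

```text
t: 14.63
tcp_pos: [0.4774, 0.3125, 0.2452]
tool_rot: [0.987, 0.162, -0.001, 0.0]
force: [1.8, -0.9, -1.0]
finger_gap: 0.274
gripper_force: 59.7
```

Emit:
carry_out --targets '[[[0, 0, 0, 0, 0, 7, 2], [0, 0, 0, 0, 0, 14, 2], [0, 0, 0, 0, 0, 16.3, 2], [0, 0, 0, 0, 0, 16.3, 2], [0, 0, 0, 0, 0, 16.3, 2]]]'

```text
t: 15.05
tcp_pos: [0.4787, 0.3115, 0.2457]
tool_rot: [1.0, 0.025, -0.001, 0.0]
force: [0.8, -0.4, -1.1]
finger_gap: 0.272
gripper_force: 59.9
```

```bash
python3 -c "
from h import *
print(rel([.4826,.3113,.0865],np.radians(2.74)))
a=cams.snapshot('top')[70:270,180:400];b=cams.snapshot('side')[120:340,190:420]
a=cv2.resize(a,(400,364),interpolation=cv2.INTER_CUBIC);b=cv2.resize(b,(400,364),interpolation=cv2.INTER_CUBIC)
cv2.imwrite('pics/c6.png',np.hstack([a,b])[:,:,::-1])
t=cams.snapshot('top')
print([int(np.ptp(cv2.GaussianBlur(t,(3,3),0)[140:230,285:360].astype(int),axis=(0,1)).max())])
"
```

```text
(array([ 0.42,  0.02, 15.91]), np.float64(0.1), np.float64(2.8210124957955958))
[140]
```

View pics/c6.png

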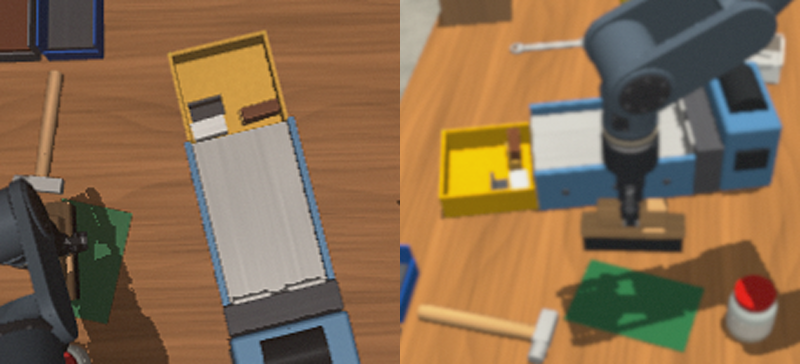

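The bed is empty. The angle (207,108), tube (210,127) and bar (260,112) are in the tray, and brass-coloured pixels sit beside the bar. The brush hangs upright. I'll check the brass and the tube's height numerically and set the brush down.

Emit:
carry_out --targets '[[[0.2, 0, 2, 0, 0, 0, 2], [0.4, 0, 5, 0, 0, 0, 2], [0.4, 0, 8, 0, 0, 0, 2], [0.4, 0, 11, 0, 0, 0, 2], [0.4, 0, 13.5, 0, 0, 0, 2], [0.4, 0, 15, 0, 0, 0, 2], [0.4, 0, 15.5, 0, 0, 0, 2], [0.4, 0, 15.8, 0, 0, 0, 2], [0.4, 0, 15.8, 0, 0, 0, 2], [0.4, 0, 15.8, 0, 0, 0, 2]]]'

```text
t: 16.03
tcp_pos: [0.4845, 0.3124, 0.0899]
tool_rot: [1.0, 0.024, 0.001, -0.0]
force: [1.3, 0.3, -1.9]
finger_gap: 0.27
gripper_force: 59.8
```

Run:
```python
from h import *
s,_=state();print(s['tcp_pos'],s['force'])
t=cams.snapshot('top').astype(int);d=cams.snapshot('side').astype(int)
t0=cv2.imread('pics/top0.png')[:,:,::-1];d0=cv2.imread('pics/side0.png')[:,:,::-1]
print("brass ref top",t0[156,329],"side",d0[194,284],"tray side",d0[222,240],"tray top",t0[120,305])
m=np.array([.5438,.0084]);y=np.radians(12.1);M=np.array([[np.cos(y),np.sin(y)],[-np.sin(y),np.cos(y)]])
# tray region masks by projecting the tray floor/rim
c=lambda n:cv2.fillConvexPoly(np.zeros((400,640),np.uint8),cv2.convexHull(np.round(proj(n,place(m,y,[(a,b,z) for a in(.142,.302) for b in(-.08,.08) for z in((.006,.06) if n=='top' else (.006,.05))]))).astype(np.int32)),1)
hsv=lambda im:cv2.cvtColor(im.astype(np.uint8),cv2.COLOR_RGB2HSV)
for n,im in(("top",t),("side",d)):
    k=c(n)>0;h=hsv(im)
    for nm,q in(("white",(h[...,1]<50)&(h[...,2]>140)),("dark",(h[...,1]<60)&(h[...,2]<110)),("brown",(h[...,0]<14)&(h[...,1]>90)),("brass",(abs(im-(d0[194,284] if n=="side" else t0[156,329]).astype(int)).max(2)<25))):
        v,u=np.where(k&q);print(n,nm,len(u),(u.mean().round(1),v.mean().round(1),u.min(),u.max(),v.min(),v.max()) if len(u) else "")
# coarse print of side tray RGB near bar
v0,u0=188,243
for v in range(186,232,3): print(v,' '.join('%3d/%3d/%3d'%tuple(d[v,u]) for u in range(236,270,3)))
```

```text
[0.4844537  0.31235864 0.08986213] [ 1.30030043  0.34234013 -1.87785273]
brass ref top [193 145  84] side [210 159  65] tray side [233 187  10] tray top [217 162  73]
top white 383 (np.float64(304.0), np.float64(142.3), np.int64(285), np.int64(336), np.int64(133), np.int64(152))
top dark 182 (np.float64(293.5), np.float64(131.8), np.int64(284), np.int64(304), np.int64(123), np.int64(147))
top brown 173 (np.float64(322.7), np.float64(130.4), np.int64(291), np.int64(333), np.int64(124), np.int64(137))
top brass 1467 (np.float64(305.9), np.float64(115.4), np.int64(277), np.int64(333), np.int64(88), np.int64(146))
side white 131 (np.float64(261.0), np.float64(221.9), np.int64(254), np.int64(268), np.int64(197), np.int64(232))
side dark 28 (np.float64(255.1), np.float64(232.2), np.int64(244), np.int64(269), np.int64(228), np.int64(240))
side brown 76 (np.float64(255.2), np.float64(205.5), np.int64(253), np.int64(257), np.int64(198), np.int64(214))
side brass 45 (np.float64(250.4), np.float64(227.1), np.int64(241), np.int64(265), np.int64(207), np.int64(235))
186 214/147/ 81 205/139/ 77 20
[... 1637 characters left out ...]
 241/204/ 10 242/205/ 10 221/171/ 10 137/105/ 46 135/104/ 45 208/158/ 10 240/202/ 10 182/153/ 99 216/214/205
222 243/208/ 10 242/205/ 10 240/201/ 10 242/206/ 10 241/205/ 10 232/185/ 10 149/126/ 90 171/154/131 212/189/144 239/205/ 63 175/144/ 89 173/188/197
225 242/205/ 10 241/203/ 10 187/150/ 76 239/198/ 10 242/206/ 10 241/205/ 23 236/231/220 237/237/233 235/235/230 238/215/132 159/132/ 82  85/132/166
228 242/205/ 10 241/204/ 10 184/147/ 74 193/154/ 69 192/152/ 80 194/158/ 82 237/232/220 238/238/234 236/236/232 235/216/163 165/128/ 43  61/ 85/106
231 242/206/ 10 241/205/ 10 174/140/ 75  95/ 95/ 94 101/ 99/101 144/125/ 97 232/223/198 238/238/234 237/236/231 234/220/177 198/150/ 10  68/ 86/100
```

Emit:
carry_out --targets '[[[-0.15, 0.1, 0.1, 0, 0, 0, 2], [-0.15, 0.1, 0.2, 0, 0, 0, 2], [-0.15, 0.1, 0.3, 0, 0, 0, 2], [-0.15, 0.1, 0.35, 0, 0, 0, 2], [-0.15, 0.1, 0.35, 0, 0, 0, 2], [-0.15, 0.1, 0.35, 0, 0, 0, 2]]]'

```text
t: 16.63
tcp_pos: [0.482, 0.3111, 0.0864]
tool_rot: [1.0, 0.024, 0.0, -0.0]
force: [-1.3, -0.7, 5.7]
finger_gap: 0.266
gripper_force: 60.7
```

Run:
```python
from h import *
t=cams.snapshot('top').astype(int)
for v in range(120,152,2): print(v,' '.join('%3d/%3d/%3d'%tuple(t[v,u]) for u in list(range(286,310,4))+list(range(312,340,3))))
for ps in((254,223),(259,230)):
  for pt in((289,138),(296,139)): print(ps,pt,tri(ps,pt))
```

```text
120 203/153/ 67 203/152/ 70 207/155/ 71 207/155/ 70 202/150/ 68 205/153/ 68 205/152/ 68 204/153/ 69 204/153/ 68 201/150/ 67 207/155/ 70 207/155/ 71 201/149/ 67 179/134/ 59 147/102/ 67 144/ 98/ 63
122 200/149/ 66 201/150/ 67 209/156/ 67 148/117/ 65 208/155/ 67 202/152/ 68 207/155/ 70 203/152/ 68 203/152/ 68 202/151/ 67 204/151/ 69 206/154/ 69 211/158/ 71 159/117/ 53 135/ 92/ 60 137/ 93/ 61
124 205/154/ 68 156/121/ 64  89/ 79/ 71  60/ 53/ 51 163/123/ 58 208/156/ 71 202/151/ 69 203/151/ 67 205/155/ 70 206/154/ 69 206/154/ 69 199/148/ 66 157/111/ 59 109/ 81/ 39 150/106/ 61 137/ 94/ 61
126  92/ 82/ 72  61/ 53/ 51  50/ 39/ 34  66/ 58/ 54 151/117/ 69 206/154/ 69 204/153/ 69 204/154/ 69 210/156/ 71 190/142/ 65 122/ 82/ 55 106/ 66/ 48 109/ 70/ 52  77/ 56/ 32 177/129/ 66 142/ 98/ 64
128  50/ 41/ 36  62/ 54/ 51  79/ 72/ 69  81/ 74/ 72  84/ 73/ 63 203/152/ 68 207/156/ 70 162/117/ 61 107/ 68/ 46 106/ 67/ 50 111/ 74/ 54 110/ 71/ 52 110/ 71/ 52  99/ 67/ 45 194/144/ 68 146/ 99/ 66
130  77/ 70/ 67  79/ 73/ 70  80/ 74/ 71  78/ 72/ 67  74/ 70/ 71 203/151/ 69 129/ 91/ 54 108/ 69/ 51 109/ 69/ 51 111/ 71/
[... 1744 characters left out ...]
169/162/153 167/159/151 169/161/154 172/165/157 176/167/159 174/165/158 175/166/159 174/165/158
150 137/131/126 168/160/153 168/159/153 170/162/155 165/157/151 170/161/153 170/162/155 170/163/154 168/160/153 168/160/153 167/160/152 173/164/156 175/167/159 172/164/156 172/165/157 172/164/156
(254, 223) (289, 138) (array([0.70055047, 0.10726184, 0.0807981 ]), np.float64(0.013308316102308287))
(254, 223) (296, 139) (array([0.704554  , 0.08716234, 0.05748126]), np.float64(0.018203013239832234))
(259, 230) (289, 138) (array([0.69737153, 0.10862655, 0.0525124 ]), np.float64(0.005506471997525705))
(259, 230) (296, 139) (array([0.70143381, 0.08808442, 0.02787376]), np.float64(0.0009432983119618925))
```

Run:
```python
from h import *
print(tri((255.2,205.5),(322.7,130.4)))
t=cams.snapshot('top').astype(int);d=cams.snapshot('side').astype(int)
for v in range(194,226,1): print(v,' '.join('%3d/%3d/%3d'%tuple(d[v,u]) for u in range(248,264,1)))
```

```text
(array([0.72475964, 0.00213829, 0.04822265]), np.float64(0.003958281152057978))
194 208/145/ 62 211/149/ 64 214/153/ 61 216/155/ 59 218/158/ 55 218/159/ 53 218/158/ 53 217/157/ 52 218/158/ 52 220/161/ 49 220/163/ 41 220/165/ 43 220/166/ 41 219/164/ 31 217/163/ 26 209/156/ 46
195 218/161/ 43 220/163/ 39 220/165/ 35 221/166/ 31 221/166/ 27 220/166/ 29 217/162/ 31 212/156/ 28 211/155/ 31 210/155/ 27 208/155/ 12 205/153/ 10 201/151/ 10 196/147/ 10 193/145/ 10 184/141/ 33
196 207/153/ 10 206/154/ 10 204/153/ 10 199/149/ 10 199/148/ 11 196/145/ 24 189/139/ 19 180/131/ 26 176/129/ 26 174/127/ 13 173/129/ 15 170/129/ 10 162/123/ 10 159/121/ 10 156/117/ 10 155/120/ 37
197 173/130/ 10 171/128/ 10 165/124/ 10 163/119/ 20 160/114/ 28 161/113/ 39 158/108/ 41 154/105/ 48 149/100/ 41 148/102/ 38 147/105/ 27 145/108/ 18 140/108/ 10 140/107/ 10 141/108/ 10 142/110/ 30
198 148/113/ 10 146/110/ 10 146/108/ 21 146/103/ 34 147/ 98/ 44 147/ 92/ 48 148/ 94/ 54 141/ 87/ 51 140/ 88/ 49 140/ 90/ 45 140/ 98/ 35 139/105/ 21 137/106/ 10 137/106/ 11 137/105/ 10 139/109/ 30
199 141/108/ 12 140/105/ 10 142/105/ 24 
[... 4551 characters left out ...]
/ 89 154/135/104 165/148/121 169/155/131 172/158/136 183/167/139 211/188/143 230/208/139 238/212/112 239/206/ 64
223 241/203/ 10 241/204/ 10 240/201/ 10 237/196/ 10 225/181/ 68 203/172/117 191/176/148 200/191/169 215/208/188 218/213/199 217/214/201 221/216/203 228/222/205 234/225/196 237/219/159 238/208/100
224 241/203/ 10 242/204/ 10 241/204/ 10 240/203/ 15 236/203/ 95 229/211/159 225/219/199 228/226/216 232/231/223 233/233/227 233/232/227 232/231/227 234/233/226 235/232/219 236/224/186 237/212/121
225 241/205/ 10 242/205/ 10 241/204/ 10 241/205/ 26 239/213/106 237/222/177 235/230/219 235/234/229 235/236/231 237/236/232 236/236/232 235/235/231 235/235/230 235/233/224 236/226/194 237/214/131
```

The bar's top measures about 48 mm high, with brass-coloured pixels directly beneath it, so the brass is under the bar in the tray. Releasing the brush.

Emit:
carry_out --targets '[[[0, 0, 0, 0, 0, 0, 4], [0, 0, 0, 0, 0, 0, 6], [0, 0, 0, 0, 0, 0, 8.5], [0, 0, 0, 0, 0, 0, 8.5], [0, 0, 0, 0, 0, 0, 8.5], [0, 0, -1.5, 0, 0, 0, 8.5], [0, 0, -4, 0, 0, 0, 8.5], [0, 0, -7, 0, 0, 0, 8.5], [0, 0, -11, 0, 0, 0, 8.5], [0, 0, -15, 0, 0, 0, 8.5], [0, 0, -18, 0, 0, 0, 8.5], [0, 0, -18, 0, 0, 0, 8.5]]]'

```text
t: 17.78
tcp_pos: [0.4857, 0.3126, 0.2725]
tool_rot: [1.0, 0.024, 0.007, -0.003]
force: [1.4, 0.4, 0.4]
finger_gap: 0.999
gripper_force: 0.0
```

Emit:
carry_out --targets '[[[0, 3, 0, 0, 0, 0, 8.5], [0, 6, 0, 0, 0, 0, 8.5], [0, 9, 0, 0, 0, 0, 8.5], [0, 12, 0, 0, 0, 0, 8.5], [0, 15, 0, 0, 0, 0, 8.5], [0, 18, 0, 0, 0, 0, 8.5], [0, 21, 0, 0, 0, 0, 8.5], [0, 23, 0, 0, 0, 0, 8.5], [0, 23, 0, 0, 0, 0, 8.5], [0, 23, 0, 0, 0, 0, 8.5]]]'

```text
t: 18.62
tcp_pos: [0.4929, 0.0805, 0.2649]
tool_rot: [1.0, 0.023, -0.0, -0.0]
force: [-0.4, 0.2, 0.3]
finger_gap: 0.993
gripper_force: 0.0
```

Run:
```python
from h import *
t=cams.snapshot('top');t0=cv2.imread('pics/top0.png')[:,:,::-1]
s,_=state();print(s['tcp_pos'],s['force'])
for n,(x,y,w,h) in dict(brush=(195,172,65,78),iso=(395,158,66,62),hammer=(180,105,40,75),jar=(198,252,36,36),mug=(120,180,45,45),wrench=(418,100,34,68),oil=(470,165,45,35)).items():
    d=cv2.absdiff(t[y:y+h,x:x+w],t0[y:y+h,x:x+w]).max(2); print(n,(d>50).sum())
P=place((.4811,.3107),np.radians(2.7),[(0,0,.1),(.04,0,.1),(-.04,0,.1),(.068,0,.058),(-.068,0,.058)])
for p in proj("top",P): u,v=np.round(p).astype(int); print(u,v,t0[v,u],t[v,u])
```

```text
[0.49281861 0.08131543 0.26490503] [-0.36055725  0.09380818 -0.18975724]
brush 663
iso 490
hammer 0
jar 34
mug 0
wrench 0
oil 0
222 208 [191 143 102] [179 135  95]
221 195 [193 146 101] [182 137  95]
223 222 [185 142  99] [173 131  93]
224 187 [184 138  98] [176 131  93]
226 231 [188 141 100] [177 133  94]
```

Run:
```python
from h import *
d=cams.snapshot('side');d0=cv2.imread('pics/side0.png')[:,:,::-1]
for n,(x,y,w,h) in dict(brush=(285,270,85,62),jar=(375,285,36,45)).items():
    q=cv2.absdiff(d[y:y+h,x:x+w],d0[y:y+h,x:x+w]).max(2)>50; v,u=np.where(q);print(n,q.sum(),(u.min()+x,u.max()+x,v.min()+y,v.max()+y) if len(u) else '')
t=cams.snapshot('top');t0=cv2.imread('pics/top0.png')[:,:,::-1]
q=cv2.absdiff(t[172:250,195:260],t0[172:250,195:260]).max(2)>50;v,u=np.where(q);print(u.min()+195,u.max()+195,v.min()+172,v.max()+172)
```

```text
brush 158 (np.int64(330), np.int64(369), np.int64(270), np.int64(299))
jar 227 (np.int64(375), np.int64(410), np.int64(285), np.int64(301))
218 259 172 249
```

Run:
```python
from h import *
for n,f,(x,y,w,h) in(("side","side0",(370,275,50,60)),("top","top0",(195,250,45,40))):
    for im in(cv2.imread(f'pics/{f}.png')[:,:,::-1],cams.snapshot(n)):
        c=im[y:y+h,x:x+w].astype(int); q=(c[...,0]>1.8*c[...,1])&(c[...,0]>60)&(c[...,1]<70); v,u=np.where(q); print(n,q.sum(),u.mean().round(1),v.mean().round(1))
def dark(im): 
    c=im[265:335,285:370].astype(int); v,u=np.where(c.max(2)<50); return len(u),u.mean().round(1)+285,v.mean().round(1)+265,u.min()+285,u.max()+285
print(dark(cv2.imread('pics/side0.png')),dark(cams.snapshot('side')))
```

```text
side 395 23.8 22.0
side 463 24.0 20.8
top 346 16.7 22.5
top 354 16.6 22.5
(276, np.float64(321.5), np.float64(302.3), np.int64(297), np.int64(347)) (271, np.float64(321.7), np.float64(302.1), np.int64(297), np.int64(347))
```

The jar hasn't moved and the brush bristles are where they were at the start, so I'm handing the job in.

```bash
python3 -c "
from station import sign_off
print(sign_off())"
```

```text
the job is handed in; nothing more can be done
None
```

I handed the job in at about 19 s: the isolator is OFF, all four scraps were swept into the tray with only the brush, and the brush is back on its mat on its bristles; the brass offcut is hidden under the bar, so I confirmed it by colour and height only.

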